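Click a food box lid shut all round

TASK

The blue lid of the packed food box lies on it, but the rim section on each of its four sides is still sprung up. Press each section down with the fingertips, one section at a time, until all four have clicked shut. Do not grip, lift or shove the box: it stays standing where it is, and so do the things around it.

Things in the scene. Friction and masses are not known exactly. Their poses are not given: they have to be found in the camera images.
- food_box: packed food box, white with a blue lid, loose, about 1.2 kg. Lid outline 150 mm along the box's x by 200 mm along its y; foot about 112 x 162. Origin: centre of the underside, z up; at yaw 0 its x points away from the robot. Rim top 66 mm above the origin. The lid's four corners are rigid and already down; the rim between them is four sections, each hinged at its inner edge
- lid_centre (a point): middle of the lid's panel (94 x 144 mm), which is fixed, 63 mm above the box's underside and 3 mm lower than the rim
- rim_front (a joint): angle of the rim section on the box's long near (-x) side (as at yaw 0; it turns with the box), rad: 0 = shut, level with the corners; about 0.5 = sprung up, outer edge 13 mm high. Pushed below about 0.25 it snaps shut by itself and stays; released sooner it springs back up. Pushing down at its mark takes 6 to 8 N until it gives
- front_mark (a point): centre of the white press mark (14 x 40 mm) on the top of section rim_front, a blue strip 124 mm long and 28 mm deep; 19 mm outward of the hinge line, moving with the section. When shut it lies at -0.066, 0, 0.066 m in the box's frame. Its x axis points outward, z out of the top
- rim_back (a joint): angle of the rim section on the box's long far (+x) side (as at yaw 0; it turns with the box), rad: 0 = shut, level with the corners; about 0.5 = sprung up, outer edge 13 mm high. Pushed below about 0.25 it snaps shut by itself and stays; released sooner it springs back up. Pushing down at its mark takes 6 to 8 N until it gives
- back_mark (a point): centre of the white press mark (14 x 40 mm) on the top of section rim_back, a blue strip 124 mm long and 28 mm deep; 19 mm outward of the hinge line, moving with the section. When shut it lies at 0.066, 0, 0.066 m in the box's frame. Its x axis points outward, z out of the top
- rim_left (a joint): angle of the rim section on the box's short left (+y) side (as at yaw 0; it turns with the box), rad: 0 = shut, level with the corners; about 0.5 = sprung up, outer edge 13 mm high. Pushed below about 0.25 it snaps shut by itself and stays; released sooner it springs back up. Pushing down at its mark takes 6 to 8 N until it gives
- left_mark (a point): centre of the white press mark (14 x 40 mm) on the top of section rim_left, a blue strip 82 mm long and 28 mm deep; 19 mm outward of the hinge line, moving with the section. When shut it lies at 0, 0.091, 0.066 m in the box's frame. Its x axis points outward, z out of the top
- rim_right (a joint): angle of the rim section on the box's short right (-y) side (as at yaw 0; it turns with the box), rad: 0 = shut, level with the corners; about 0.5 = sprung up, outer edge 13 mm high. Pushed below about 0.25 it snaps shut by itself and stays; released sooner it springs back up. Pushing down at its mark takes 6 to 8 N until it gives
- right_mark (a point): centre of the white press mark (14 x 40 mm) on the top of section rim_right, a blue strip 82 mm long and 28 mm deep; 19 mm outward of the hinge line, moving with the section. When shut it lies at 0, -0.091, 0.066 m in the box's frame. Its x axis points outward, z out of the top
- egg_timer: red and white kitchen timer, 61 mm across, 50 mm high; loose bystander near the box, to be left alone. Origin: middle of its underside
- spice_jar: small glass spice jar with green herbs and a black cap, 44 mm across, 96 mm high; loose bystander near the box, to be left alone. Origin: middle of its underside
- peeler: white-handled peeler lying flat, 170 x 25 x 18 mm; loose bystander near the box, to be left alone. Origin: middle of its underside
- pod: green coffee pod, wide end down, 54 mm across, 33 mm high; loose bystander near the box, to be left alone. Origin: middle of its underside
- sugar_stick: red paper stick lying flat, 20 x 88 x 10 mm; loose bystander near the box, to be left alone. Origin: middle of its underside

How it is judged:
By the outcome, as a careful person would: the job done as asked, in the order asked, and still so for the second after the job is handed in, with the robot touching nothing.
It also fails if it takes over 48 s, if anything falls off the work surface, if the arm or the gripper's body presses on something with over 40 N, if the wrist force passes 120 N, or if a joint passes its speed limit or range.

ROBOT

A 6-joint arm with a two-finger parallel gripper is mounted at the origin on a cart in front of the work surface, level with it; the furniture and walls round the work are solid. World frame = base frame: x ahead of the robot, y to its left, z up, the work surface at z = 0. Lengths are in m, angles in rad, forces in N, time in s.
With the tool pointing down it reaches from about 0.2 to 0.875 m from the base axis. Payload 3.4 kg.
Tool frame: the origin (TCP) lies midway between the tips of the shut fingers; the grasp point (between the pads) lies 19 mm behind it; z points along the fingers, y is the line along which they close (so a half turn about z gives the same grasp; the last joint's range is limited). The gripper opens to 94 mm and grips with 3 to 60 N. Pads are 16 mm wide; open, the fingers measure 119 mm over their backs; the gripper's body (75 mm by 177 mm) begins 78 mm behind the grasp point.
Start: joints at [1.165, 0.276, 1.505, -0, 1.361, -0.121], TCP at [0.162, 0.552, 0.205] pointing down, gripper open.
Joint ranges: [-2.89, 2.89], [-0.75, 2.08], [0.22, 2.7], [-1.18, 4.32], [0.11, 2.71], [-2.7, 2.7]. Speed limits (rad/s): [2.57, 2.57, 3.14, 3.14, 3.14, 3.14].

INTERFACE

Orientations are given as a 3x3 rotation matrix whose columns are the frame's x, y, z axes.
In Python, from plant import arm, vision, workorder gives the robot as it stands.
- The arm moves only by the shell command python3 -m jog 'ROWS' [FORCE]. ROWS is JSON, a list of rows, each a list of 7 numbers: the shift along the tool's x, y, z in m, then the turn, a rotation vector about the tool's x, y, z in rad, then the opening, from 0 (shut) to 1 (fully open). In form: [[tx, ty, tz, ax, ay, az, jaw], ...]. A call has 1 to 12 rows; each row shifts and turns the commanded pose from where the row before left it, along the tool's axes as they then stand; what a row does not reach is not made up. A row lasts 1/8 s, in which the tool goes at most 62.5 mm and 10.7 degrees, less where a joint would pass 70% of its speed; a pose out of reach is approached as far as the arm can. A call is refused whole if a number of a shift passes 0.0625 or a number of a turn 0.188, either way. A call with a gripper value outside its range is refused whole. The fingers move at their own pace and stop on an object; FORCE is the grip in N (left out, the last holds). Time passes only in rows, so rows that do not move let the fingers close. It gives the time, the measured TCP pose, the force, the opening and the grip force at its end, in the units of the state.
- arm.state(): the state, without advancing time (a new reading comes with each control period).
- vision.get_image(name): name is "side" or "top"; returns a dict with "img" (400x640x3 uint8, red, green, blue), "intrinsics" (3x3 intrinsics, pixels), "k1" (the pictures are not rectified: a ray, as slopes to the right and down, at radius r is drawn at 1 + k1 r^2 times it, then the intrinsics apply), "world_to_cam" (4x4, takes a point from world to camera coordinates). Camera axes: x right, y down, z forward; pixel columns grow to the right and rows downward; lengths in m; the calibration is good to about 2 mm. A picture is of the moment at which its call begins. There is no depth.
- workorder.hand_in(): hands the job in; it is judged then, once.
The state is a dict: "clock": time; "joint_pos": joint angles; "qvel": joint speeds; "tau": joint torques, N m; "tool_pos": TCP position; "tool_rot": TCP orientation; "wrist_force": force on the tool from outside, world axes, zero at the start; "wrist_torque": the same for the moment, N m; "opening": finger opening in m; "finger_force": force on a finger pad.
Only numpy, scipy, OpenCV 4.12 (cv2) and the standard library are available. Lean on these libraries where they do the work, as an engineer would, in place of code of your own. Each camera call takes 0.05 s, during which the arm holds its last target. There are 200 camera calls.

## Working session

There is one attempt and no reset: what is moved stays moved. The work goes in short steps, Python scripts to look and compute and a shell command to move; the robot and the scene stay as the last step left them, time stands still between calls to the robot, and variables do not carry over. Pictures are saved under pics/ and viewed, at most 10 in all, crops included, and the job is handed in when it is done.

```bash
mkdir -p pics; cat > h.py <<'E'
import numpy as np, cv2
from plant import arm, vision, workorder
def snap(name,fn):
    d=vision.get_image(name); cv2.imwrite(f'pics/{fn}.png',d['img'][:,:,::-1]); np.savez(f'pics/{fn}.npz',K=d['intrinsics'],k1=d['k1'],T=d['world_to_cam'],img=d['img']); return d
def load(fn):
    return dict(np.load(f'pics/{fn}.npz'))
def ray(d,uv):
    K=d['K'];k1=float(d['k1']);p=np.array([(uv[0]-K[0,2])/K[0,0],(uv[1]-K[1,2])/K[1,1]]);q=p.copy()
    for _ in range(30): q=p/(1+k1*(q@q))
    T=d['T'];R=T[:3,:3];return -R.T@T[:3,3],R.T@np.array([q[0],q[1],1])
def atz(d,uv,z):
    c,r=ray(d,uv);return c+r*(z-c[2])/r[2]
def proj(d,P):
    T=d['T'];q=T[:3,:3]@np.asarray(P,float)+T[:3,3];s=q[:2]/q[2];s=s*(1+float(d['k1'])*(s@s));K=d['K']
    return np.array([K[0,0]*s[0]+K[0,2],K[1,1]*s[1]+K[1,2]])
E
python3 - <<'E'
from h import *
for n in('side','top'):
    snap(n,n+'0'); d=load(n+'0'); print(n,ray(d,(320,200)))
s=arm.state();print({k:np.round(v,3).tolist() for k,v in s.items()})
E
```

```text
side (array([ 0.24297951, -0.45994561,  0.66682767]), array([ 0.35931809,  0.62390355, -0.69403733]))
top (array([0.34752968, 0.06416237, 1.06843523]), array([ 0.19087085, -0.01120051, -0.98166036]))
{'clock': 0.1, 'joint_pos': [1.165, 0.277, 1.506, -0.0, 1.361, -0.121], 'qvel': [0.002, -0.001, -0.002, 0.001, 0.0, -0.0], 'tau': [0.003, -40.545, -23.778, 0.071, 0.03, -0.0], 'tool_pos': [0.161, 0.551, 0.205], 'tool_rot': [[-0.96, 0.281, -0.001], [0.281, 0.96, -0.001], [0.0, -0.002, -1.0]], 'wrist_force': [-1.232, -0.55, -0.963], 'wrist_torque': [0.055, -0.051, -0.029], 'finger_force': 0.0, 'opening': 0.094}
```

View pics/top0.png

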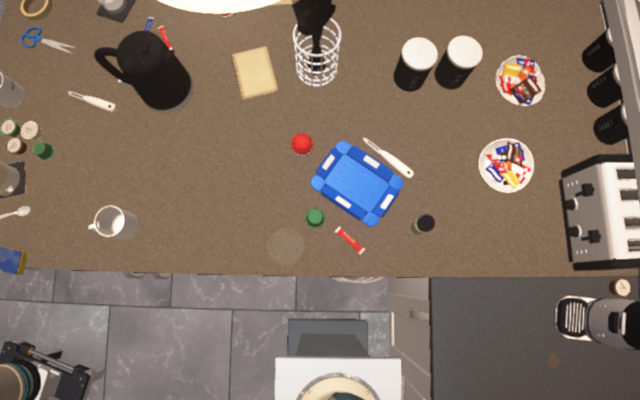

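View pics/side0.png

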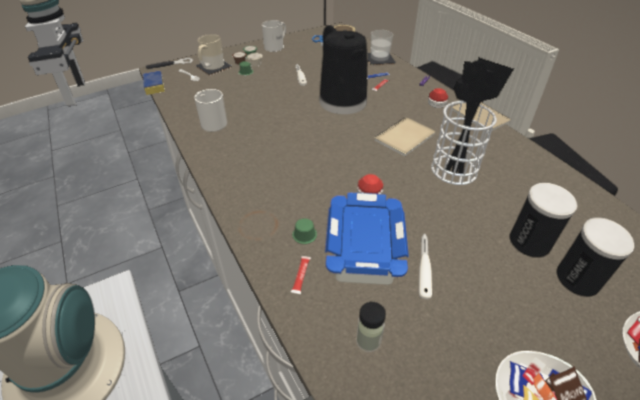

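The top view shows the box at about (357,184) with its long axis diagonal. The timer is at (302,144), the pod (316,217), the sugar stick (350,240), the jar (425,223) and the peeler (388,158). In the side view the four marks are near (334,227), (400,230), (367,198) and (366,265).

```bash
cat > fit.py <<'E'
from h import *
from scipy.optimize import least_squares
def marks(d,guess):
    out=[]
    hsv=cv2.cvtColor(d['img'],cv2.COLOR_RGB2HSV).astype(int)
    for g in guess:
        u,v=g; ys,xs=np.mgrid[v-13:v+14,u-14:u+15]
        w=((hsv[ys,xs,1]<90)&(hsv[ys,xs,2]>140)).astype(np.uint8)
        n,l,st,c=cv2.connectedComponentsWithStats(w)
        i=min(range(1,n),key=lambda i:np.hypot(*(c[i]-[14,13]))-0.05*st[i,4])
        out.append(c[i]+[u-14,v-13]); print(g,out[-1].round(1),st[i,4])
    return np.array(out)
def local(a=.5):
    c,s=19*np.cos(a)/1000,19*np.sin(a)/1000
    return dict(front=(-.047-c,0,.066+s),back=(.047+c,0,.066+s),left=(0,.072+c,.066+s),right=(0,-.072-c,.066+s))
def W(p,q): 
    c,s=np.cos(p[2]),np.sin(p[2]); return np.array([p[0]+c*q[0]-s*q[1],p[1]+s*q[0]+c*q[1],q[2]])
E
python3 - <<'E'
from fit import *
t,s=load('top0'),load('side0')
# top guesses: 4 edges
mt=marks(t,[(372,161),(339,208),(329,168),(385,202)])
ms=marks(s,[(334,227),(400,230),(367,198),(366,265)])
for m in mt: print('top->world',atz(t,m,.075).round(4))
for m in ms: print('side->world',atz(s,m,.075).round(4))
for n,u in dict(timer=(302,144),pod=(316,217),sug1=(338,230),sug2=(362,251),jar=(425,223),peel1=(365,140),peel2=(411,176)).items(): print(n,atz(t,u,.03).round(3))
E
python3 - <<'E'
import cv2
a=cv2.imread('pics/top0.png')[120:270,270:450];cv2.imwrite('pics/c0.png',cv2.resize(a,None,fx=4,fy=4))
E
```

```text
(372, 161) [370.9 161.3] 115
(339, 208) [342.7 201.7] 93
(329, 168) [328. 162.] 101
(385, 202) [386.5 201.2] 108
(334, 227) [333.8 226.5] 128
(400, 230) [399.2 230. ] 133
(367, 198) [367.  195.8] 193
(366, 265) [366.9 264.6] 109
top->world [ 0.6427 -0.0753  0.075 ]
top->world [ 0.5373 -0.0036  0.075 ]
top->world [0.6391 0.0337 0.075 ]
top->world [ 0.54  -0.113  0.075]
side->world [ 0.5357 -0.0059  0.075 ]
side->world [ 0.6412 -0.0772  0.075 ]
side->world [0.6418 0.034  0.075 ]
side->world [ 0.5395 -0.1147  0.075 ]
timer [0.701 0.102 0.03 ]
pod [0.505 0.062 0.03 ]
sug1 [0.472 0.005 0.03 ]
sug2 [ 0.419 -0.056  0.03 ]
jar [ 0.493 -0.22   0.03 ]
peel1 [ 0.715 -0.067  0.03 ]
peel2 [ 0.618 -0.188  0.03 ]
```

View pics/c0.png

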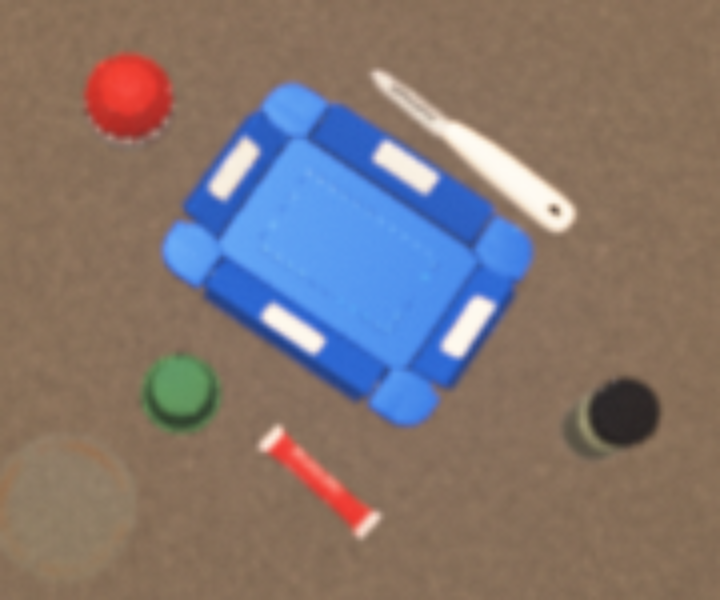

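```bash
python3 -m jog '[[-0.043,-0.0356,0,0,0,0,0],[-0.043,-0.0356,0,0,0,0,0],[-0.043,-0.0356,0,0,0,0,0],[-0.043,-0.0356,0,0,0,0,0],[-0.043,-0.0356,0,0,0,0,0],[-0.043,-0.0356,0,0,0,0,0],[-0.043,-0.0356,0,0,0,0,0],[-0.043,-0.0356,0,0,0,0,0],[-0.043,-0.0356,0,0,0,0,0],[-0.043,-0.0356,0,0,0,0,0],[-0.043,-0.0356,0,0,0,0,0],[-0.042,-0.0356,0,0,0,0,0]]' 
python3 -m jog '[[0,0,0.02,0,0,0.1545,0],[0,0,0.04,0,0,0.1545,0],[0,0,0.02,0,0,0,0],[0,0,0,0,0,0,0]]'
cat > go.py <<'E'
import sys
from h import *
C=np.array([.590,-.040]);yaw=np.deg2rad(-34.0)
ex=np.array([np.cos(yaw),np.sin(yaw)]);ey=np.array([-ex[1],ex[0]])
T=dict(front=C-.066*ex,back=C+.066*ex,left=C+.091*ey,right=C-.091*ey)
def delta(n,z):
    s=arm.state();R=np.array(s['tool_rot']);p=np.array(s['tool_pos'])
    x=np.degrees(np.arctan2(R[1,0],R[0,0]))
    print(n,'shift',(R.T@(np.r_[T[n],z]-p)).round(4),'xaxis deg',x.round(1),'pos',p.round(4),'F',np.round(s['wrist_force'],1),'tilt',R[:,2].round(3),'op',s['opening'],'t',s['clock'])
if len(sys.argv)>1: delta(sys.argv[1],float(sys.argv[2]))
E
python3 go.py front 0.11
```

```text
clock: 1.6
tool_pos: [0.5364, -0.0045, 0.2051]
tool_rot: [[-0.96, 0.281, -0.0], [0.281, 0.96, 0.001], [0.001, 0.0, -1.0]]
wrist_force: [0.5, 0.3, -0.6]
opening: 0.0003
finger_force: 0.0
clock: 2.1
tool_pos: [0.5342, -0.0027, 0.1236]
tool_rot: [[-0.829, 0.56, -0.005], [0.56, 0.829, 0.001], [0.004, -0.002, -1.0]]
wrist_force: [0.5, 0.2, 0.4]
opening: 0.0007
finger_force: 0.0
front shift [-0.0012  0.0003  0.0136] xaxis deg 146.0 pos [ 0.5342 -0.0027  0.1236] F [0.5 0.2 0.4] tilt [-0.005  0.001 -1.   ] op 0.0006666081829481441 t 2.1
```

```bash
python3 -m jog '[[0,0,0.015,0,0,0,0],[0,0,0.012,0,0,0,0],[0,0,0,0,0,0,0]]'; python3 - <<'E'
from h import *
out=[]
for n,(x,y) in dict(side=(290,150),top=(290,125)).items():
    d=snap(n,n+'1'); out.append(cv2.resize(d['img'][y:y+150,x:x+130,::-1],None,fx=3,fy=3,interpolation=cv2.INTER_CUBIC))
cv2.imwrite('pics/c1.png',np.hstack(out))
E
```

```text
clock: 2.48
tool_pos: [0.5351, -0.0027, 0.0976]
tool_rot: [[-0.829, 0.559, -0.002], [0.559, 0.829, 0.0], [0.002, -0.001, -1.0]]
wrist_force: [-0.6, -0.7, 0.0]
opening: 0.0008
finger_force: 0.0
```

View pics/c1.png

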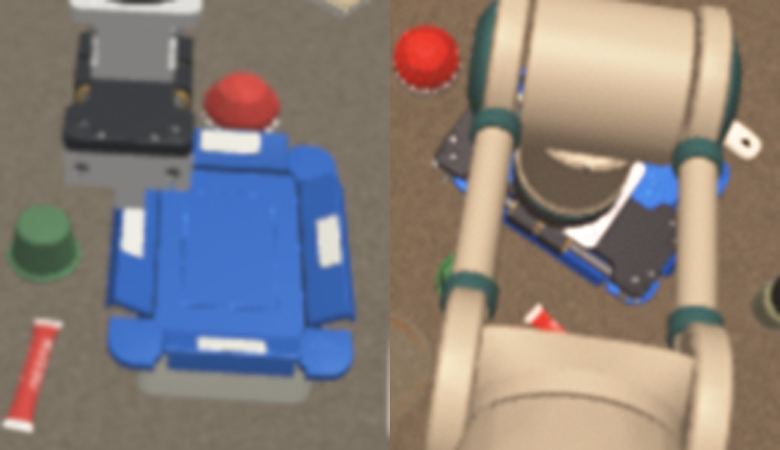

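The crop shows the fingertips at (135,200), just above the front mark at (133,232). The pod, timer and stick are clear of them, so I'll press.

```bash
python3 -m jog '[[0,0,0.01,0,0,0,0],[0,0,0.005,0,0,0,0],[0,0,0.004,0,0,0,0],[0,0,0.004,0,0,0,0]]'; python3 -m jog '[[0,0,0.003,0,0,0,0],[0,0,0.002,0,0,0,0],[0,0,0,0,0,0,0]]'
```

```text
clock: 3.08
tool_pos: [0.5346, -0.0021, 0.0755]
tool_rot: [[-0.829, 0.56, -0.003], [0.56, 0.829, 0.002], [0.003, -0.0, -1.0]]
wrist_force: [-4.2, 1.9, 5.4]
opening: 0.0004
finger_force: 2.9
clock: 3.45
tool_pos: [0.5361, -0.003, 0.0702]
tool_rot: [[-0.829, 0.559, 0.0], [0.559, 0.829, -0.0], [-0.001, 0.0, -1.0]]
wrist_force: [-0.1, -0.1, -0.2]
opening: 0.0004
finger_force: 0.0
```

```bash
python3 -m jog '[[0,0,-0.03,0,0,0,0],[-0.044,0,0,0,0,0,0],[-0.044,0,0,0,0,0,0],[-0.044,0,0,0,0,0,0],[0,0,0.005,0,0,0,0],[0,0,0,0,0,0,0]]'; python3 go.py back 0.07
```

```text
clock: 4.2
tool_pos: [0.644, -0.0763, 0.0944]
tool_rot: [[-0.829, 0.56, -0.003], [0.56, 0.829, 0.001], [0.003, -0.001, -1.0]]
wrist_force: [-0.2, 0.1, -0.0]
opening: 0.0007
finger_force: 0.0
back shift [-0.001  -0.0001  0.0244] xaxis deg 146.0 pos [ 0.644  -0.0763  0.0944] F [-0.2  0.1 -0. ] tilt [-0.003  0.001 -1.   ] op 0.0007165715795597119 t 4.2
```

```bash
python3 -m jog '[[-0.001,0,0.007,0,0,0,0],[0,0,0.005,0,0,0,0],[0,0,0.004,0,0,0,0],[0,0,0.004,0,0,0,0]]'; python3 -m jog '[[0,0,0.003,0,0,0,0],[0,0,0.002,0,0,0,0],[0,0,0,0,0,0,0]]'
```

```text
clock: 4.7
tool_pos: [0.6466, -0.0774, 0.0762]
tool_rot: [[-0.829, 0.559, 0.002], [0.559, 0.829, -0.001], [-0.002, 0.0, -1.0]]
wrist_force: [-1.0, -0.6, 3.9]
opening: 0.0002
finger_force: 2.3
clock: 5.08
tool_pos: [0.6451, -0.0768, 0.0696]
tool_rot: [[-0.829, 0.56, -0.002], [0.56, 0.829, 0.001], [0.002, -0.0, -1.0]]
wrist_force: [-0.1, 0.3, -0.6]
opening: 0.0007
finger_force: 0.0
```

```bash
python3 -m jog '[[0,0,-0.04,0,0,0,0],[0.022,0.0303,0,0,0,0.1745,0]]'; python3 -m jog '[[0,0,0,0,0,0.1745,0],[0,0,0,0,0,0.1745,0],[0,0,0,0,0,0.1745,0],[0,0,0,0,0,0.1745,0],[0,0,0,0,0,0.1745,0],[0,0,0,0,0,0.1745,0],[0,0,0,0,0,0.1745,0],[0,0,0,0,0,0.1745,0],[0,0,0,0,0,0,0]]'; python3 go.py left 0.10
```

```text
clock: 5.32
tool_pos: [0.647, -0.0417, 0.1131]
tool_rot: [[-0.714, 0.701, 0.006], [0.701, 0.714, -0.002], [-0.005, 0.003, -1.0]]
wrist_force: [0.1, -0.0, -0.5]
opening: 0.0005
finger_force: 0.0
clock: 6.45
tool_pos: [0.6443, -0.0396, 0.11]
tool_rot: [[0.558, 0.83, -0.001], [0.83, -0.558, 0.001], [-0.0, -0.001, -1.0]]
wrist_force: [0.1, 0.4, 0.7]
opening: 0.0005
finger_force: 0.0
left shift [ 0.0604 -0.0446  0.01  ] xaxis deg 56.1 pos [ 0.6443 -0.0396  0.11  ] F [0.1 0.4 0.7] tilt [-0.001  0.001 -1.   ] op 0.0004714067327754807 t 6.45
```

```bash
python3 -m jog '[[0.03,-0.0225,0.005,0,0,0,0],[0.03,-0.022,0.005,0,0,0,0],[0,0,0.006,0,0,0,0],[0,0,0,0,0,0,0]]'; python3 go.py left 0.07
```

```text
clock: 6.95
tool_pos: [0.6409, 0.0344, 0.0938]
tool_rot: [[0.558, 0.83, -0.001], [0.83, -0.558, -0.001], [-0.001, -0.001, -1.0]]
wrist_force: [-0.1, 0.0, 0.4]
opening: 0.0004
finger_force: 0.0
left shift [ 0.0009 -0.0006  0.0238] xaxis deg 56.1 pos [0.6409 0.0344 0.0938] F [-0.1  0.   0.4] tilt [-0.001 -0.001 -1.   ] op 0.00041672577827273104 t 6.95
```

```bash
python3 -m jog '[[0.001,0,0.007,0,0,0,0],[0,0,0.005,0,0,0,0],[0,0,0.004,0,0,0,0],[0,0,0.004,0,0,0,0]]'; python3 -m jog '[[0,0,0.003,0,0,0,0],[0,0,0.002,0,0,0,0],[0,0,0,0,0,0,0]]'; python3 -m jog '[[0,0,-0.03,0,0,0,0],[-0.045,0,0,0,0,0,0],[-0.046,0,0,0,0,0,0],[-0.046,0,0,0,0,0,0],[-0.045,0,0,0,0,0,0],[0,0,0.005,0,0,0,0],[0,0,0,0,0,0,0]]'; python3 go.py right 0.07
```

```text
clock: 7.45
tool_pos: [0.6428, 0.0361, 0.0752]
tool_rot: [[0.56, 0.829, 0.002], [0.829, -0.56, 0.002], [0.002, 0.001, -1.0]]
wrist_force: [-1.1, 3.8, 5.0]
opening: 0.0001
finger_force: 2.3
clock: 7.82
tool_pos: [0.6413, 0.0353, 0.0687]
tool_rot: [[0.559, 0.829, -0.002], [0.829, -0.559, -0.0], [-0.001, -0.001, -1.0]]
wrist_force: [-0.1, 0.1, 1.2]
opening: 0.0008
finger_force: 0.0
clock: 8.7
tool_pos: [0.5402, -0.115, 0.0941]
tool_rot: [[0.56, 0.829, -0.0], [0.829, -0.56, 0.001], [0.0, -0.001, -1.0]]
wrist_force: [0.4, 0.4, 0.6]
opening: 0.0005
finger_force: 0.0
right shift [-0.001  -0.0006  0.0241] xaxis deg 56.0 pos [ 0.5402 -0.115   0.0941] F [0.4 0.4 0.6] tilt [-0.     0.001 -1.   ] op 0.0004891982257649468 t 8.7
```

```bash
python3 -m jog '[[-0.001,0,0.007,0,0,0,0],[0,0,0.005,0,0,0,0],[0,0,0.004,0,0,0,0],[0,0,0.004,0,0,0,0]]'; python3 -m jog '[[0,0,0.003,0,0,0,0],[0,0,0.002,0,0,0,0],[0,0,0,0,0,0,0]]'; python3 -m jog '[[0,0,-0.05,0,0,0,0],[0,0,-0.05,0,0,0,0],[0,0,-0.05,0,0,0,0],[0.02,-0.05,0,0,0,0,0],[0.03,-0.05,0,0,0,0,0],[0.05,-0.03,0,0,0,0,0],[0.05,-0.03,0,0,0,0,0],[0.05,-0.03,0,0,0,0,0],[0.05,-0.03,0,0,0,0,0],[0,0,0,0,0,0,0]]'; python3 - <<'E'
from h import *
out=[]
for n,(x,y) in dict(side=(285,150),top=(290,125)).items():
    d=snap(n,n+'2'); out.append(cv2.resize(d['img'][y:y+150,x:x+130,::-1],None,fx=3,fy=3,interpolation=cv2.INTER_CUBIC))
cv2.imwrite('pics/c2.png',np.hstack(out))
E
```

```text
clock: 9.2
tool_pos: [0.539, -0.1166, 0.0746]
tool_rot: [[0.558, 0.83, -0.002], [0.83, -0.558, -0.002], [-0.002, -0.0, -1.0]]
wrist_force: [-3.1, -2.4, 5.0]
opening: 0.0003
finger_force: 2.2
clock: 9.57
tool_pos: [0.5397, -0.1158, 0.0691]
tool_rot: [[0.559, 0.829, -0.0], [0.829, -0.559, 0.001], [0.0, -0.001, -1.0]]
wrist_force: [-0.3, 0.9, 0.3]
opening: 0.0007
finger_force: 0.0
clock: 10.82
tool_pos: [0.4968, 0.2181, 0.2192]
tool_rot: [[0.555, 0.832, 0.0], [0.832, -0.555, 0.002], [0.001, -0.001, -1.0]]
wrist_force: [-0.1, 0.1, 0.5]
opening: 0.0006
finger_force: 0.0
```

View pics/c2.png

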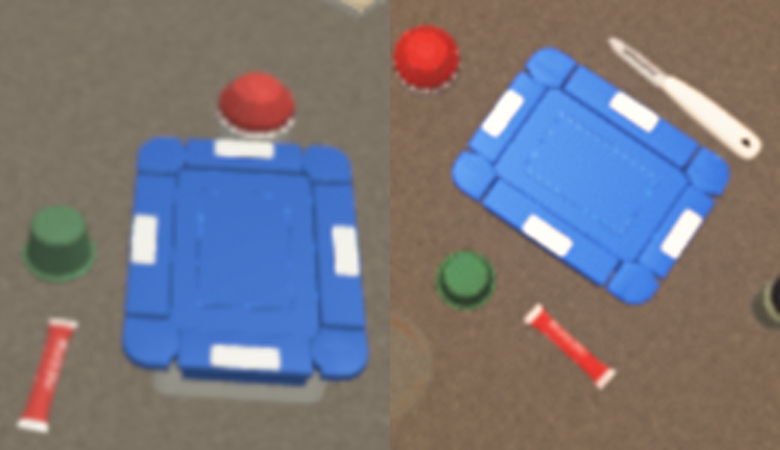

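All four sections look level with the corners and nothing around the box has moved. In the side view the skirt under the near (right) section is still visible at about (245,370), so I'll check that numerically.

```bash
python3 - <<'E'
from fit import *
P=(.590,-.040,np.deg2rad(-34))
for n in('side','top'):
    for k in('0','2'):
        d=load(n+k); print(n,k)
        L=local(0 if k=='2' else .5); L0=local(.5 if k=='2' else 0)
        for m in L:
            g=proj(d,W(P,L[m])); q=marks(d,[tuple(g.round().astype(int))])[0]
            print('  ',m,'err expected',(q-g).round(1),'err other state',(q-proj(d,W(P,L0[m]))).round(1))
E
```

```text
side 0
(np.int64(334), np.int64(226)) [333.8 226.5] 128
   front err expected [-0.3  0.8] err other state [ 1.  -2.2]
(np.int64(399), np.int64(229)) [399.2 230. ] 133
   back err expected [-0.2  0.9] err other state [-0.7 -2.3]
(np.int64(366), np.int64(196)) [366.6 195.9] 188
   left err expected [ 0.4 -0.3] err other state [ 0.7 -2.7]
(np.int64(367), np.int64(264)) [366.9 264.6] 109
   right err expected [-0.1  0.7] err other state [ 0.3 -3.4]
side 2
(np.int64(333), np.int64(229)) [332.3 229.3] 144
   front err expected [-0.5  0.6] err other state [-1.8  3.7]
(np.int64(400), np.int64(232)) [400.  233.1] 151
   back err expected [0.2 0.8] err other state [0.7 4. ]
(np.int64(366), np.int64(199)) [367.1 196.9] 211
   left err expected [ 1.3 -1.7] err other state [0.9 0.7]
(np.int64(367), np.int64(268)) [366.4 268.9] 189
   right err expected [-0.2  1. ] err other state [-0.6  5.1]
top 0
(np.int64(343), np.int64(202)) [342.7 201.7] 93
   front err expected [-0.3 -0. ] err other state [ 0.5 -1.4]
(np.int64(371), np.int64(161)) [370.9 161.3] 115
   back err expected [-0.1  0.1] err other state [-0.1 -0.2]
(np.int64(328), np.int64(162)) [328.  161.9] 102
   left err expected [-0.1  0.1] err other state [ 0.8 -0.4]
(np.int64(387), np.int64(201)) [386.5 201.2] 108
   right err expected [-0.2  0.2] err other state [-0.4 -1. ]
top 2
(np.int64(342), np.int64(203)) [341.9 203.2] 127
   front err expected [-0.4  0.1] err other state [-1.1  1.5]
(np.int64(371), np.int64(162)) [371.1 161.5] 122
   back err expected [ 0.1 -0. ] err other state [0.1 0.3]
(np.int64(327), np.int64(162)) [326.8 162.3] 123
   left err expected [-0.4 -0. ] err other state [-1.2  0.5]
(np.int64(387), np.int64(202)) [386.7 202.5] 124
   right err expected [-0.2  0.3] err other state [-0.   1.5]
```

All four marks match their shut positions. The side-view value for the left mark is thrown off by the timer's white rim. By eye it sits at about (366,199), as expected when shut, and the top view agrees.

```bash
python3 -c "
from plant import workorder;print(workorder.hand_in())"
```

```text
the job is handed in; nothing more can be done
None
```

I pressed all four rim sections shut one at a time, and the final pictures show them level with the corners and the box and the things around it where they were; the job was handed in at about 11 s.

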